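# Slide a bracelet blank over the table edge, pick it up and lay it across the fire brick

### The job

The thin metal bracelet blank lies too flat on the table to be picked up. Slide it along the table to the left-hand edge until about a quarter of it or a little more sticks out, pick it up by that overhanging end, and lay it flat and squarely across the middle of the fire brick, over the brick's shorter width, so that both ends overhang alike. Do not let it fall off the table, and leave the brick, the sanding block and the small dapping cube where they are.

Things in the scene. Friction and masses are not known exactly. Their poses are not given: they have to be found in the camera images.
- blank_center (a point): Centre of the bracelet blank (half-way through its thickness): a plain flat strip of bright, pale aluminium, 170 mm long (its x axis), 30 mm wide (y axis), 3 mm thick (z axis, up), about 45 g, rounded corners of 5 mm and a fine dark line scribed across the middle of its top. It starts flat on the table, its x axis pointing roughly to the left (world +y, within 0.2 rad). It balances over an edge until its centre passes the edge.
- blank_end (a point): Middle of the blank's end face that points to the left edge of the table, 85 mm from blank_center along the blank's +x axis, half-way through its thickness.
- table_edge (a point): A point on the upper left edge of the wooden table. The edge is straight and runs parallel to world x through this point; the table top (z = 0) ends there and beyond it (greater y) is free space; the table top is 38 mm thick.
- brick_top (a point): Centre of the top face of the scorched pale fire brick, a block 107 mm along its x axis (the shorter width, across which the blank is laid; it points roughly to the left, world +y, within 0.25 rad), 135 mm along its y axis and 30 mm high, about 0.5 kg, standing loose on the table. The blank laid centrally overhangs by 31 mm at both sides.
- brick: The same fire brick; origin at the centre of its underside, axes as for brick_top.
- sanding: Loose sanding block, a bystander, 42 x 72 x 24 mm, wood below and dark grit on top, on the right of the brick; origin at the centre of its underside.
- dapping: Loose brass-coloured dapping cube with round hollows, a bystander, 42 mm a side, beyond the blank; origin at the centre of its underside.
- blank: The same bracelet blank; origin at the centre of its underside, axes as for blank_center.

How it is judged:
On the way, in this order (a step that is already met when the one before it is completed fails the run):
1. the blank lies flat on the table with its end at least 30 mm past the left edge and its centre still on the table (world y of blank_end above 0.42 m and world y of blank_center below 0.389 m and height (world z) of blank_center between -0.001 and 0.005 m and angle between blank_center's own z axis and vertical below 0.06 rad), for 0.2 s.
2. the blank is held in the fingers by that end (within 50 mm of it), clear of the table (height (world z) of blank_center above 0.035 m and distance between the grasp point and blank_end below 0.05 m and contact force between the fingers and blank above 0.5 N), for 0.2 s.
At the end, for the whole second after the job is handed in: The released blank rests flat (tilt under 0.06 rad) and still on the brick, its centre within 12 mm of the brick's centre and its length within 0.15 rad of the brick's x axis (shorter width); brick, sanding block and dapping cube each within 20 mm of their starts (horizontal distance between blank_center and brick_top below 0.012 m and angle between the x axis of blank_center and the x axis of brick, either way round below 0.15 rad and z of blank_center in the frame of brick_top between -0.002 and 0.006 m and angle between blank_center's own z axis and vertical below 0.06 rad and linear speed of blank below 0.02 m/s and distance of each of brick, sanding, dapping from where it was at the start of the episode below 0.02 m); the robot touches nothing.
It fails at once if the blank falls off the table (height (world z) of blank_center below -0.03 m).
It fails at once if the brick is pushed more than 30 mm (distance of brick from where it was at the start of the episode above 0.03 m).
It fails at once if the sanding block or the dapping cube is pushed more than 30 mm (distance of any of sanding, dapping from where it was at the start of the episode above 0.03 m).
It also fails if it takes over 61 s, if anything falls off the work surface, if the arm or the gripper's body presses on something with over 40 N, if the wrist force passes 120 N, or if a joint passes its speed limit or range.

### The arm

A 6-joint arm with a two-finger parallel gripper is mounted at the origin on a cart in front of the work surface, level with it; the furniture and walls round the work are solid. World frame = base frame: x ahead of the robot, y to its left, z up, the work surface at z = 0. Lengths are in m, angles in rad, forces in N, time in s.
With the tool pointing down it reaches from about 0.35 to 0.95 m from the base axis. Payload 17.4 kg.
Tool frame: the origin (TCP) lies at the very end of the fingers, on their centre line; the grasp point (between the pads) lies 19 mm behind it; z points along the fingers, x is the direction in which the jaws open and shut, and the axes are right-handed (so a half turn about z gives the same grasp; the last joint's range is limited). The gripper opens to 93 mm and grips with 3 to 60 N. Pads are 15 mm wide; open, the fingers measure 128 mm over their backs; the gripper's body (75 mm by 188 mm) begins 65 mm behind the grasp point.
Start: joints at [1.201, 0.116, 1.442, -0, 1.584, -0.038], TCP at [0.22, 0.638, 0.219] pointing down, gripper open.
Joint ranges: [-2.83, 2.83], [-0.83, 2.19], [0.07, 2.5], [-1.14, 4.28], [0.01, 3], [-2.97, 2.97]. Speed limits (rad/s): [1.89, 1.89, 2.22, 3.14, 3.14, 3.14].

### API

Orientations are given as a unit quaternion [w, x, y, z].
In Python, from bench import read_state, grab_frame, job_done gives the robot as it stands.
- The arm moves only by the shell command python3 -m handwheel 'ROWS'. ROWS is JSON, a list of rows, each a list of 7 numbers: the opening, from -1 (shut) to 1 (fully open), then the shift along the tool's x, y, z in mm, then the turn, a rotation vector about the tool's x, y, z in rad. In form: [[hand, tx, ty, tz, ax, ay, az], ...]. A call has 1 to 5 rows; each row is the pose to reach, as a shift and turn from the pose commanded when the call began, along the tool's axes at that moment; what a row does not reach only later rows make up. A row lasts 1/12 s, in which the tool goes at most 41.7 mm and 7.16 degrees, less where a joint would pass 70% of its speed; a pose out of reach is approached as far as the arm can. A call with a gripper value outside its range is refused whole. The fingers move at their own pace and stop on an object; the grip force is fixed at half the most. Time passes only in rows, so rows that repeat a pose let the fingers close. It gives the time, the measured TCP pose, the force and the opening at its end, in the units of the state.
- read_state(): the state, without advancing time (a new reading comes with each control period).
- grab_frame(name): name is "side" or "top" or "wrist"; returns a dict with "img" (384x512x3 uint8, red, green, blue), "intrinsics" (3x3 intrinsics, pixels), "R" (3x3) and "t" (3): a world point X has camera coordinates R X + t. Camera axes: x right, y down, z forward; pixel columns grow to the right and rows downward; lengths in m; the calibration is good to about 2 mm. A picture is of the moment at which its call begins. There is no depth.
- job_done(): hands the job in, once; it reports no verdict.
The state is a dict: "t": time; "joints": joint angles; "qd": joint speeds; "joint_torque": joint torques, N m; "tcp_pos": TCP position; "tool_rot": TCP orientation; "contact_force": force on the tool from outside, world axes, zero at the start; "ft_torque": the same for the moment, N m; "opening": finger opening in m.
Only numpy, scipy, OpenCV 4.12 (cv2) and the standard library are available. Lean on these libraries where they do the work, as an engineer would, in place of code of your own. Each camera call takes 0.05 s, during which the arm holds its last target.

## Working session

There is one attempt and no reset: what is moved stays moved. The work goes in short steps, Python scripts to look and compute and a shell command to move; the robot and the scene stay as the last step left them, time stands still between calls to the robot, and variables do not carry over. Pictures are saved under pics/ and viewed, and the job is handed in when it is done.

```bash
ls; mkdir -p pics
python3 - <<'E'
from bench import read_state, grab_frame
import cv2
s=read_state(); print(s)
for n in ["side","top","wrist"]:
    f=grab_frame(n); cv2.imwrite(f"pics/{n}0.png",f["img"][:,:,::-1]); print(n,f["intrinsics"],f["R"],f["t"])
E
```

```text
pics
{'t': 0.0, 'joints': array([ 1.20121646e+00,  1.16495295e-01,  1.44226890e+00, -1.17820072e-05,
        1.58397713e+00, -3.77863000e-02]), 'qd': array([ 0.00153502,  0.00106896,  0.00232001,  0.00047247, -0.00155208,
       -0.00081028]), 'joint_torque': array([ 3.18938226e-03, -7.21282053e+01, -6.22619677e+01,  7.81074003e-02,
        2.38581322e-02, -1.24412777e-04]), 'tcp_pos': array([0.21980512, 0.63799837, 0.21789664]), 'tool_rot': array([ 3.20493585e-04,  8.14167981e-01,  5.80629115e-01, -4.76631298e-04]), 'contact_force': array([0.22844084, 0.08431489, 0.0047519 ]), 'ft_torque': array([ 0.02009714,  0.04116778, -0.04589727]), 'opening': 0.09312395659399744}
side [[371.64248819   0.         259.01416582]
 [  0.         371.64248819 186.403593  ]
 [  0.           0.           1.        ]] [[-0.98522219 -0.17099608  0.00987809]
 [-0.08211713  0.42094616 -0.90336101]
 [ 0.15031304 -0.89082247 -0.4287672 ]] [0.56051215 0.05907508 1.14868981]
top [[391.51037349   0.         259.2348654 ]
 [  0.         391.51037349 182.10544078]
 [  0.           0.           1.        ]] [[ 0.02394366 -0.99968727  0.00721581]
 [-0.9961074  -0.02446917 -0.0846836 ]
 [ 0.08483369 -0.00516009 -0.99638176]] [0.03901132 0.54944753 1.22251128]
wrist [[305.0514601    0.         252.17203579]
 [  0.         305.0514601  193.60396319]
 [  0.           0.           1.        ]] [[ 3.25660903e-01  9.45486631e-01 -8.12913434e-05]
 [ 9.05734908e-01 -3.11944254e-01  2.86940862e-01]
 [ 2.71273391e-01 -9.35190486e-02 -9.57948295e-01]] [-0.67605816 -0.03323988  0.39128586]
```

View pics/side0.png

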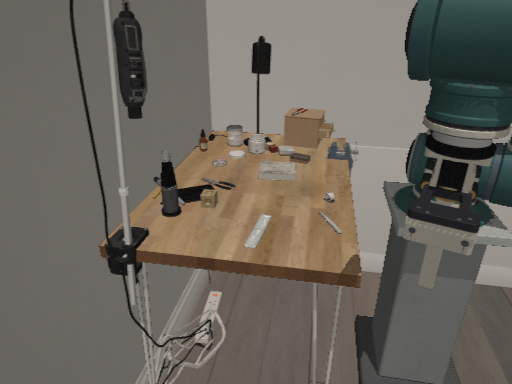

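View pics/top0.png

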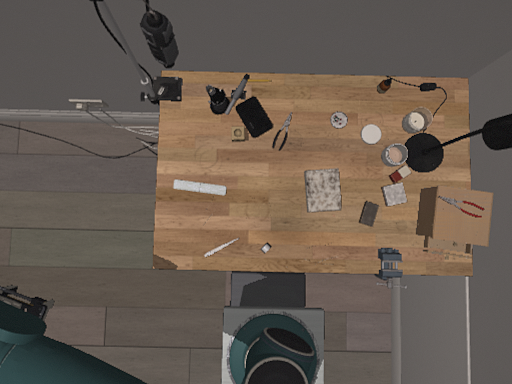

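View pics/wrist0.png

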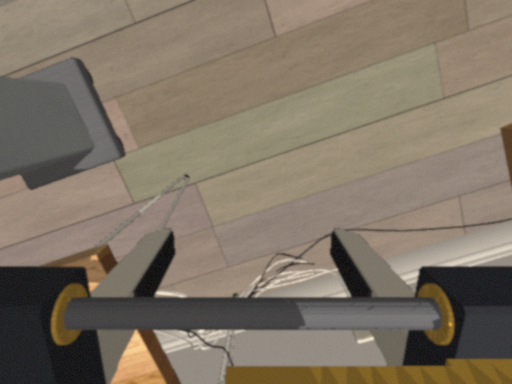

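The side view shows the blank at about (258,231) and the brick at (277,171). In the top view the blank is at (200,187), the brick at (323,190), the dapping cube at (238,133), the sanding block at (369,213) and the table's left edge at column ~155. The arm is beyond that edge. Next I'll measure with masks.

```bash
cat > h.py <<'E'
import numpy as np, cv2
from bench import read_state, grab_frame
from scipy.spatial.transform import Rotation as Ro
def ray(f,uv,z):
    uv=np.atleast_2d(np.asarray(uv,float)); R,t,K=f["R"],f["t"],f["intrinsics"]
    d=np.c_[uv,np.ones(len(uv))]@np.linalg.inv(K).T@R   # R^T d
    c=-R.T@t
    return c+d*((z-c[2])/d[:,2])[:,None]
def proj(f,X):
    p=f["R"]@np.asarray(X,float)+f["t"]; p=f["intrinsics"]@p; return p[:2]/p[2]
def blob(f,mask,seed,r=40):
    n,l,s,c=cv2.connectedComponentsWithStats(mask.astype(np.uint8))
    best=min((i for i in range(1,n) if s[i,4]>60),key=lambda i:np.hypot(*(c[i]-seed)))
    ys,xs=np.where(l==best); return np.c_[xs,ys],s[best]
def rect(f,px,z):
    """min-area rect in world plane z"""
    P=ray(f,px,z)[:,:2].astype(np.float32)
    r=cv2.minAreaRect(P*1000); b=cv2.boxPoints(r)
    e1=b[1]-b[0]; e2=b[2]-b[1]
    L=e1 if np.hypot(*e1)>np.hypot(*e2) else e2
    if abs(L[1])>=abs(L[0]): L=L*np.sign(L[1])
    return np.array(r[0]),sorted(r[1]),np.arctan2(L[1],L[0]),P.mean(0)*1000
def tool():
    s=read_state(); w,x,y,z=s["tool_rot"]; return s,Ro.from_quat([x,y,z,w]).as_matrix()
E
python3 - <<'E'
from h import *
for n in ["top","side"]:
    f=grab_frame(n); im=f["img"]; hsv=cv2.cvtColor(im,cv2.COLOR_RGB2HSV)
    m=(hsv[...,1]<50)&(hsv[...,2]>140)
    sb,sr=((200,187),(323,190)) if n=="top" else ((258,231),(277,171))
    m2=cv2.morphologyEx(m.astype(np.uint8),cv2.MORPH_CLOSE,np.ones((3,3)))
    px,s=blob(f,m2,sb); print(n,"blank",s,rect(f,px,.003))
    for th in (70,90):
        m3=cv2.morphologyEx(((hsv[...,1]<th)&(hsv[...,2]>80)).astype(np.uint8),cv2.MORPH_CLOSE,np.ones((3,3)))
        px,s=blob(f,m3,sr); print("brick",th,s,rect(f,px,.03))
    cv2.imwrite(f"pics/{n}_z.png",cv2.resize(im[150:230,150:390] if n=="top" else im[140:270,190:350],None,fx=3 if n=="top" else 4,fy=3 if n=="top" else 4,interpolation=cv2.INTER_CUBIC)[:,:,::-1])
    if n=="top":
        for row in (170,200,230): print(row, hsv[row,148:165].tolist()[::2], [ray(f,(c,row),0)[0].round(3).tolist() for c in (154,156)])
E
```

```text
top blank [173 179  53  17 516] (array([529.77990723, 245.18185425]), [31.58933448791504, 169.7873992919922], np.float32(1.4624059), array([529.798  , 245.35435], dtype=float32))
brick 70 [ 304  168   37   44 1451] (array([ 528.09857178, -148.34117126]), [109.8770980834961, 133.36044311523438], np.float32(0.08749783), array([ 527.981 , -148.3022], dtype=float32))
brick 90 [ 304  168   38   45 1497] (array([ 528.05126953, -148.14201355]), [111.30399322509766, 135.64913940429688], np.float32(0.09026569), array([ 527.8527 , -148.06363], dtype=float32))
170 [[8, 29, 97], [8, 29, 96], [8, 29, 96], [3, 25, 93], [11, 64, 116], [14, 96, 183], [14, 93, 189], [15, 93, 186], [14, 98, 170]] [[0.581, 0.394, 0.0], [0.581, 0.388, 0.0]]
200 [[17, 44, 105], [17, 40, 101], [17, 43, 106], [17, 34, 104], [14, 122, 136], [15, 118, 128], [14, 113, 135], [15, 118, 127], [14, 121, 124]] [[0.484, 0.39, 0.0], [0.484, 0.383, 0.0]]
230 [[15, 45, 91], [14, 42, 91], [18, 39, 85], [14, 113, 126], [13, 110, 151], [13, 108, 153], [14, 109, 150], [13, 110, 151], [13, 109, 148]] [[0.388, 0.385, 0.0], [0.388, 0.379, 0.0]]
side blank [244 214  28  34 375] (array([528.65991211, 246.6368866 ]), [30.385478973388672, 169.96763610839844], np.float32(1.4611762), array([529.4775 , 252.67189], dtype=float32))
brick 70 [258 161  38  20 683] (array([ 525.11132812, -114.00869751]), [129.69869995117188, 168.4385986328125], np.float32(1.6632061), array([ 523.79785, -109.46933], dtype=float32))
brick 90 [257 161  46  20 798] (array([ 513.89349365, -115.89565277]), [155.368896484375, 174.77191162109375], np.float32(1.659315), array([ 516.7921 , -111.05268], dtype=float32))
```

Top view fit: blank centre is (530,245) mm with its axis at 1.462 rad. Brick centre is (528,-148) mm with its x axis at ~1.66 rad. The two views agree on the blank. 

Plan:
1. Push the blank's right end with the closed fingers, using their ~35 mm wide face.
2. Straddle the overhang from above and grip its long edges.
3. Carry it to the brick with the tool pointing down.

```bash
cat >> h.py <<'E'
def go(x,y,z,yaw):
    """print tool-frame shift (mm) to a world TCP target and az so tool x points at yaw, tool down"""
    s,R=tool(); d=R.T@(np.array([x,y,z])-s["tcp_pos"])*1000
    Rt=np.array([[np.cos(yaw),np.sin(yaw),0],[np.sin(yaw),-np.cos(yaw),0],[0,0,-1.]])
    print("t",round(s["t"],2),"tcp",(s["tcp_pos"]*1000).round(1),"shift",d.round(1),"turn",Ro.from_matrix(R.T@Rt).as_rotvec().round(4),"F",s["contact_force"].round(2),"open",round(s["opening"]*1000,1))
E
python3 -c "
from h import *
go(.518,.130,.12,-.108)"
```

```text
t 0.25 tcp [219.8 638.1 218.3] shift [-383.2  447.4   98.5] turn [3.000e-04 4.000e-04 1.347e+00] F [-0.27 -0.7   0.58] open 92.9
```

```bash
python3 -m handwheel '[[-1,-26,30,0,0,0,0.1],[-1,-52,60,0,0,0,0.2],[-1,-78,90,0,0,0,0.3],[-1,-104,120,0,0,0,0.4],[-1,-125,145,0,0,0,0.5]]'; python3 -c "
from h import *
go(.518,.130,.12,-.108)"
```

```text
t: 0.67
tcp_pos: [0.317, 0.4706, 0.2186]
tool_rot: [0.0, 0.933, 0.359, 0.0]
contact_force: [0.7, -0.3, 0.3]
opening: 0.0642
t 0.67 tcp [317.  470.6 218.6] shift [-78.9 387.6  98.7] turn [ 2.00e-04 -2.00e-04  8.42e-01] F [ 0.66 -0.33  0.34] open 64.2
```

```bash
python3 -m handwheel '[[-1,-8,38,0,0,0,0.1],[-1,-16,76,0,0,0,0.2],[-1,-24,114,0,0,0,0.3],[-1,-32,152,0,0,0,0.4],[-1,-40,190,0,0,0,0.5]]'; python3 -c "
from h import *
go(.518,.130,.12,-.108)"
```

```text
t: 1.08
tcp_pos: [0.4151, 0.3037, 0.2188]
tool_rot: [-0.0, 0.993, 0.117, 0.0]
contact_force: [1.7, 0.2, 1.2]
opening: 0.0308
t 1.08 tcp [415.1 303.7 218.8] shift [ 59.7 192.8  98.8] turn [-2.000e-04 -4.000e-04  3.423e-01] F [1.72 0.19 1.21] open 30.8
```

```bash
python3 -m handwheel '[[-1,12,38,0,0,0,0.1],[-1,24,76,0,0,0,0.2],[-1,36,114,20,0,0,0.3],[-1,48,152,40,0,0,0.342],[-1,60,185,60,0,0,0.342]]'; python3 -m handwheel '[[-1,0,8,40,0,0,0],[-1,0,8,60,0,0,0],[-1,0,8,60,0,0,0]]'
python3 - <<'E'
from h import *
go(.518,.130,.01,-.108)
for n in ("side","wrist"):
    f=grab_frame(n); cv2.imwrite(f"pics/{n}1.png",f["img"][:,:,::-1])
E
```

```text
t: 1.5
tcp_pos: [0.5153, 0.1412, 0.1609]
tool_rot: [-0.0, 0.999, -0.053, 0.001]
contact_force: [-0.0, 0.6, -0.8]
opening: 0.0013
t: 1.75
tcp_pos: [0.5118, 0.1339, 0.0961]
tool_rot: [0.001, 0.999, -0.052, -0.003]
contact_force: [-0.3, 0.3, -0.3]
opening: 0.0003
t 1.75 tcp [511.8 133.9  96.1] shift [ 7.1  3.1 86.1] turn [0.002  0.0063 0.0033] F [-0.25  0.34 -0.3 ] open 0.3
```

View pics/side1.png

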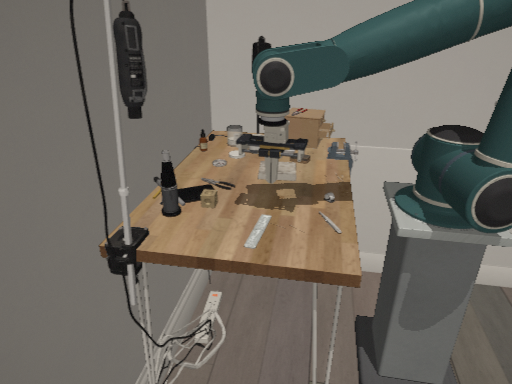

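View pics/wrist1.png

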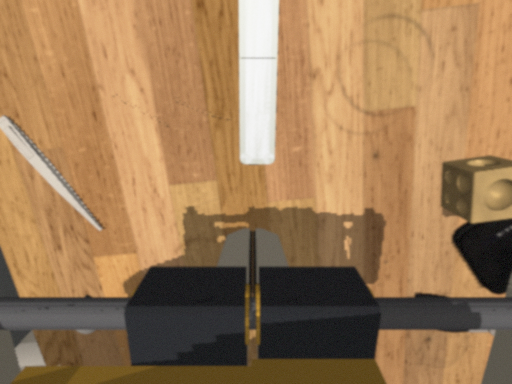

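The wrist view shows the closed fingers in line with the blank. Its end is at about (257,163) and the fingers are at column ~252. I'll open the fingers ~12 mm for a stable two-point push, then go down.

```bash
python3 -m handwheel '[[-0.74,7,3,30,0,0,0],[-0.74,7,3,60,0,0,0],[-0.74,7,3,80,0,0,0],[-0.74,7,3,80,0,0,0],[-0.74,7,3,80,0,0,0]]'; python3 -c "
from h import *
go(.518,.130,.0015,-.108)"
```

```text
t: 2.27
tcp_pos: [0.5209, 0.1322, 0.0226]
tool_rot: [-0.0, 0.999, -0.051, 0.0]
contact_force: [0.1, 0.5, -0.3]
opening: 0.0119
t 2.27 tcp [520.9 132.2  22.6] shift [-2.7  2.5 21.1] turn [-0.0003 -0.0008  0.0059] F [ 0.06  0.49 -0.26] open 11.9
```

```bash
python3 -m handwheel '[[-0.74,-2,2,10,0,0,0.006],[-0.74,-2,2,18,0,0,0.006],[-0.74,-2,2,18,0,0,0.006],[-0.74,-2,2,18,0,0,0.006]]'; python3 -c "
from h import *
go(.518,.130,.0015,-.108)"
```

```text
t: 2.6
tcp_pos: [0.5182, 0.1298, 0.0031]
tool_rot: [-0.0, 0.999, -0.054, 0.0]
contact_force: [-0.2, -0.0, -0.1]
opening: 0.0124
t 2.6 tcp [518.2 129.8   3.1] shift [-0.2 -0.2  1.6] turn [-0.     -0.0001 -0.0009] F [-0.17 -0.05 -0.13] open 12.4
```

```bash
python3 -m handwheel '[[-0.74,0,0,1.8,0,0,0],[-0.74,0,-6,1.8,0,0,0],[-0.74,0,-14,1.8,0,0,0],[-0.74,0,-22,1.8,0,0,0],[-0.74,0,-28,1.8,0,0,0]]';python3 -m handwheel '[[-0.74,0,-6,0,0,0,0],[-0.74,0,-12,0,0,0,0],[-0.74,0,-18,0,0,0,0],[-0.74,0,-24,0,0,0,0],[-0.74,0,-30,0,0,0,0]]'
python3 - <<'E'
from h import *
go(.518,.130,.0015,-.108)
for n in ("top","wrist"):
    f=grab_frame(n); cv2.imwrite(f"pics/{n}2.png",f["img"][:,:,::-1])
E
```

```text
t: 3.02
tcp_pos: [0.5214, 0.1587, 0.0013]
tool_rot: [-0.0, 0.999, -0.054, 0.0]
contact_force: [0.8, -1.2, 0.6]
opening: 0.0116
t: 3.43
tcp_pos: [0.5246, 0.188, 0.0011]
tool_rot: [0.0, 0.999, -0.054, 0.0]
contact_force: [0.3, -0.2, 1.2]
opening: 0.0123
t 3.43 tcp [524.6 188.    1.1] shift [-0.2 58.4 -0.4] turn [ 0.     -0.     -0.0009] F [ 0.33 -0.17  1.17] open 12.3
```

View pics/wrist2.png

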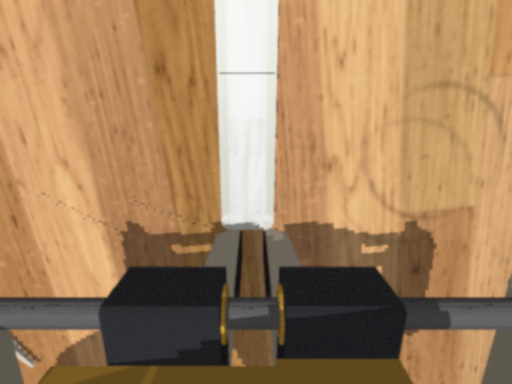

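View pics/top2.png

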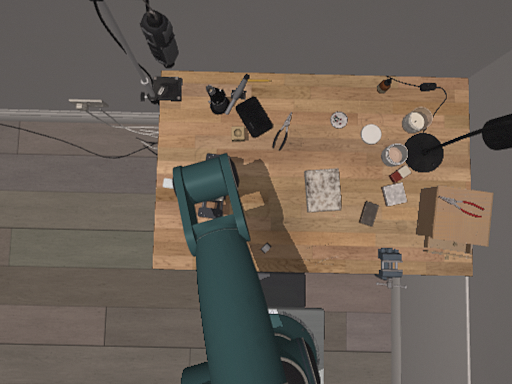

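The wrist view shows the blank's end (~(247,228)) against both fingertips and still straight; in the top view it has moved left to column ~164. I'll push on 50 mm and measure.

```bash
python3 -m handwheel '[[-0.74,0,-6,0,0,0,0],[-0.74,0,-12,0,0,0,0],[-0.74,0,-18,0,0,0,0],[-0.74,0,-24,0,0,0,0],[-0.74,0,-30,0,0,0,0]]';python3 -m handwheel '[[-0.74,0,-6,0,0,0,0],[-0.74,0,-12,0,0,0,0],[-0.74,0,-18,0,0,0,0],[-0.74,0,-20,0,0,0,0],[-0.74,0,-20,0,0,0,0]]'
python3 - <<'E'
from h import *
go(.518,.130,.0015,-.108)
for n in ("side","wrist"):
    f=grab_frame(n); im=f["img"]; cv2.imwrite(f"pics/{n}3.png",im[:,:,::-1])
    if n=="side":
        hsv=cv2.cvtColor(im,cv2.COLOR_RGB2HSV); m=((hsv[...,1]<50)&(hsv[...,2]>140)).astype(np.uint8)
        m=cv2.morphologyEx(m,cv2.MORPH_CLOSE,np.ones((3,3)))
        px,s=blob(f,m,(250,245)); print(s,rect(f,px,.003)); P=ray(f,px,.003); print(P.max(0),P.min(0))
        cv2.imwrite("pics/side3z.png",cv2.resize(im[190:290,190:320],None,fx=5,fy=5)[:,:,::-1])
E
```

```text
t: 3.95
tcp_pos: [0.5279, 0.2178, 0.0011]
tool_rot: [0.0, 0.999, -0.054, -0.0]
contact_force: [-0.5, -0.3, -0.2]
opening: 0.0119
t: 4.37
tcp_pos: [0.5299, 0.2376, 0.001]
tool_rot: [-0.0, 0.999, -0.054, -0.0]
contact_force: [-0.8, -0.8, -0.2]
opening: 0.0119
t 4.37 tcp [529.9 237.6   1. ] shift [ -0.2 108.3  -0.5] turn [-0.      0.0001 -0.0005] F [-0.8  -0.75 -0.23] open 11.9
[233 225  30  44 492] (array([536.73034668, 322.62310791]), [39.14659881591797, 190.21832275390625], np.float32(1.5252846), array([538.3068 , 337.64615], dtype=float32))
[0.5601484  0.41774709 0.003     ] [0.51459435 0.22684432 0.003     ]
```

View pics/side3z.png

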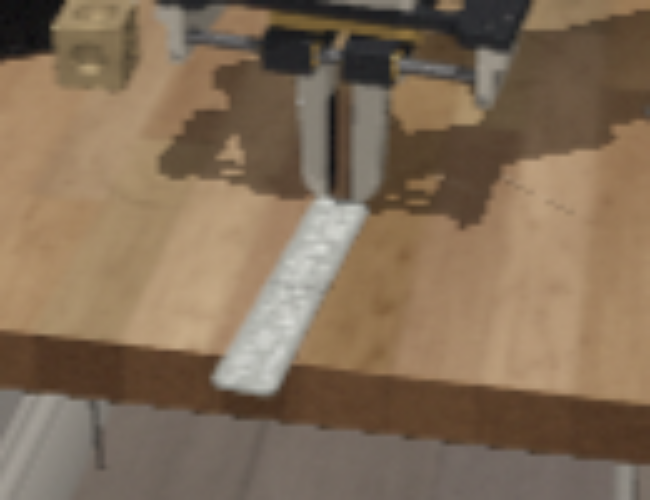

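View pics/wrist3.png

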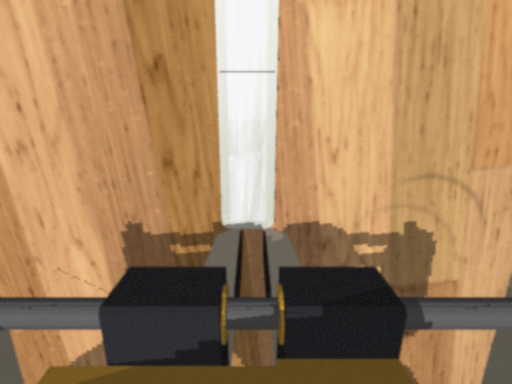

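The close-up shows the blank flat, its left end at crop (245,385), just over the table edge. The ray cast puts that end at y≈0.416, and tip position plus length gives 0.414. I'll push 21 mm more, back off and measure.

```bash
python3 -m handwheel '[[-0.74,0,-5,0,0,0,0],[-0.74,0,-10,0,0,0,0],[-0.74,0,-15,0,0,0,0],[-0.74,0,-19,0,0,0,0],[-0.74,0,-21,0,0,0,0]]';python3 -m handwheel '[[-0.74,0,0,0,0,0,0],[-0.74,0,8,0,0,0,0],[-0.74,0,12,0,0,0,0],[-0.74,0,12,-40,0,0,0],[-0.74,0,12,-80,0,0,0]]'; python3 -m handwheel '[[-0.3,0,0,-40,0,0,0],[-0.3,0,40,-60,0,0,0],[-0.3,0,80,-60,0,0,0],[-0.3,0,120,-60,0,0,0],[-0.3,0,120,-60,0,0,0]]'
cat > m.py <<'E'
from h import *
import sys
k=sys.argv[1]
go(.54,.42,.12,-.108)
f=grab_frame("side"); im=f["img"]; cv2.imwrite(f"pics/side{k}.png",im[:,:,::-1])
hsv=cv2.cvtColor(im,cv2.COLOR_RGB2HSV); m=((hsv[...,1]<50)&(hsv[...,2]>140)).astype(np.uint8)
m=cv2.morphologyEx(m,cv2.MORPH_CLOSE,np.ones((3,3)))
px,s=blob(f,m,(245,245)); print(s,rect(f,px,.003)); P=ray(f,px,.003); print(P.max(0),P.min(0))
cv2.imwrite(f"pics/side{k}z.png",cv2.resize(im[190:290,190:320],None,fx=5,fy=5)[:,:,::-1])
f=grab_frame("wrist"); im=f["img"]; cv2.imwrite(f"pics/wrist{k}.png",im[:,:,::-1])
hsv=cv2.cvtColor(im,cv2.COLOR_RGB2HSV); m=((hsv[...,1]<40)&(hsv[...,2]>170)).astype(np.uint8)
m=cv2.morphologyEx(m,cv2.MORPH_CLOSE,np.ones((5,5)))
m=cv2.morphologyEx(m,cv2.MORPH_OPEN,np.ones((9,9)))
n,l,s,c=cv2.connectedComponentsWithStats(m)
for i in range(1,n):
    if s[i,4]>800:
        ys,xs=np.where(l==i); print("w",s[i],rect(f,np.c_[xs,ys],.003))
E
python3 m.py 4
```

```text
t: 4.88
tcp_pos: [0.5323, 0.2586, 0.0011]
tool_rot: [-0.0, 0.999, -0.054, -0.0]
contact_force: [0.1, -0.5, 0.6]
opening: 0.0121
t: 5.3
tcp_pos: [0.5295, 0.2445, 0.0799]
tool_rot: [0.001, 0.998, -0.055, -0.002]
contact_force: [1.0, 0.1, 0.4]
opening: 0.0117
t: 5.72
tcp_pos: [0.5173, 0.1213, 0.1418]
tool_rot: [0.001, 0.998, -0.056, 0.001]
contact_force: [-0.3, -0.3, -0.8]
opening: 0.0322
t 5.72 tcp [517.3 121.3 141.8] shift [ -11.  -299.4   21.4] turn [ 0.0012 -0.0014 -0.0045] F [-0.35 -0.32 -0.8 ] open 32.2
[230 233  32  41 512] (array([539.40283203, 351.86810303]), [30.89211654663086, 171.48880004882812], np.float32(1.4610782), array([540.1693 , 357.72644], dtype=float32))
[0.56257593 0.43742501 0.003     ] [0.51559702 0.2659396  0.003     ]
w [231   0  35  27 901] (array([531.7053833 , 280.08322144]), [20.436309814453125, 30.172529220581055], np.float32(-0.11275283), array([531.7051 , 280.39246], dtype=float32))
```

View pics/side4.png

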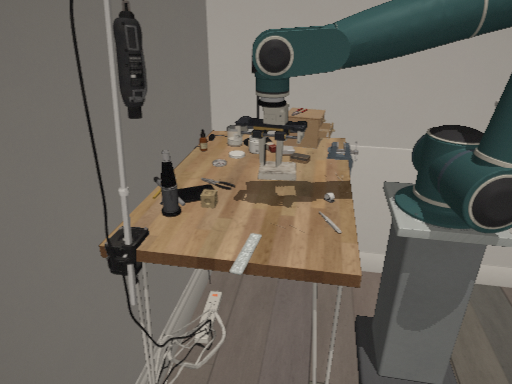

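View pics/wrist4.png

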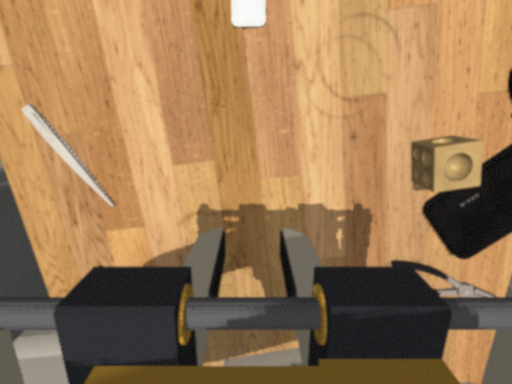

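The blank is flat with its left end at y≈0.436 (46 mm past the edge) and its centre at (540,351.5) mm, axis 1.461. In the side view it spans (246,234) to (240,272). Now I'll go above the overhang with the fingers opened to ~65 mm.

```bash
python3 -m handwheel '[[0.4,-2,-38,0,0,0,0],[0.4,-4,-76,0,0,0,0],[0.4,-6,-114,0,0,0,0],[0.4,-8,-152,0,0,0,0],[0.4,-9,-190,0,0,0,0]]'; python3 -m handwheel '[[0.4,0,-38,0,0,0,0],[0.4,0,-76,0,0,0,0],[0.4,0,-100,0,0,0,0],[0.4,0,-112,0,0,0,0],[0.4,0,-112,0,0,0,0]]'; python3 -c "
from h import *
go(.5476,.4231,.05,-.109)"
```

```text
t: 6.23
tcp_pos: [0.5289, 0.3195, 0.1408]
tool_rot: [-0.0, 0.999, -0.054, -0.0]
contact_force: [1.2, -1.3, -0.4]
opening: 0.061
t: 6.65
tcp_pos: [0.541, 0.4305, 0.14]
tool_rot: [0.0, 0.999, -0.053, -0.001]
contact_force: [0.1, 0.1, -0.1]
opening: 0.0649
t 6.65 tcp [541.  430.5 140. ] shift [ 7.4  6.6 90. ] turn [0.0006 0.0011 0.0027] F [ 0.15  0.07 -0.09] open 64.9
```

```bash
python3 -m handwheel '[[0.4,7.4,6.6,30,0,0,0.003],[0.4,7.4,6.6,60,0,0,0.003],[0.4,7.4,6.6,90,0,0,0.003],[0.4,7.4,6.6,90,0,0,0.003],[0.4,7.4,6.6,90,0,0,0.003]]'
python3 - <<'E'
from h import *
go(.5476,.4231,-.0175,-.109)
for n in ("side","wrist"):
    f=grab_frame(n); cv2.imwrite(f"pics/{n}5.png",f["img"][:,:,::-1])
E
```

```text
t: 7.07
tcp_pos: [0.5478, 0.4193, 0.0504]
tool_rot: [0.001, 0.998, -0.056, -0.001]
contact_force: [0.0, 0.4, 0.7]
opening: 0.0653
t 7.07 tcp [547.8 419.3  50.4] shift [-0.5 -3.8 67.8] turn [ 0.0019  0.002  -0.0035] F [0.02 0.4  0.7 ] open 65.3
```

View pics/side5.png

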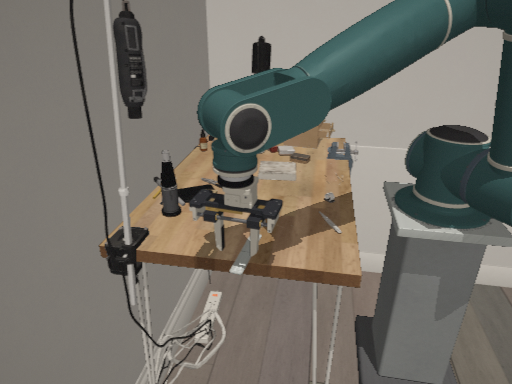

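View pics/wrist5.png

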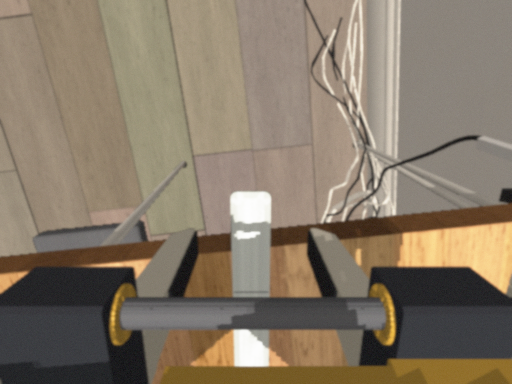

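The wrist view shows the blank centred between the open fingers: end at (251,192), table edge at row ~235. I'll descend to tip z≈-17 mm and close.

```bash
python3 - <<'E'
from h import *
f=grab_frame("wrist"); print(ray(f,[(251,191.5)],.003))
go(.5476,.4231,-.0175,-.109)
E
python3 -m handwheel '[[0.4,0,-4,20,0,0,0],[0.4,0,-4,40,0,0,0],[0.4,0,-4,60,0,0,0],[0.4,0,-4,68,0,0,0],[0.4,0,-4,68,0,0,0]]'; python3 -c "
from h import *
go(.5476,.4231,-.0175,-.109)"
```

```text
[[0.55031803 0.4388065  0.003     ]]
t 7.22 tcp [549.3 420.9  53.8] shift [-2.1 -1.9 71.3] turn [-0.002  -0.0023 -0.0033] F [-0.68  0.26 -0.46] open 65.0
t: 7.63
tcp_pos: [0.5486, 0.4243, -0.0174]
tool_rot: [0.0, 0.998, -0.056, -0.0]
contact_force: [-0.3, 0.8, 0.7]
opening: 0.0649
t 7.63 tcp [548.6 424.3 -17.4] shift [-0.8  1.3  0.1] turn [ 0.0008  0.0009 -0.003 ] F [-0.27  0.82  0.71] open 64.9
```

```bash
for i in 1 2; do :; done; python3 -m handwheel '[[0,0,0,0,0,0,0],[-0.2,0,0,0,0,0,0],[-0.4,0,0,0,0,0,0],[-0.6,0,0,0,0,0,0],[-1,0,0,0,0,0,0]]'; python3 -m handwheel '[[-1,0,0,0,0,0,0],[-1,0,0,0,0,0,0],[-1,0,0,0,0,0,0],[-1,0,0,0,0,0,0],[-1,0,0,0,0,0,0]]'; python3 -m handwheel '[[-1,0,0,-3,0,0,0],[-1,0,0,-6,0,0,0],[-1,0,0,-10,0,0,0],[-1,0,0,-15,0,0,0],[-1,0,0,-20,0,0,0]]'
python3 - <<'E'
from h import *
go(.5476,.4231,-.0175,-.109)
for n in ("side","wrist"):
    f=grab_frame(n); im=f["img"];cv2.imwrite(f"pics/{n}6.png",im[:,:,::-1])
    if n=="side": cv2.imwrite("pics/side6z.png",cv2.resize(im[170:300,180:320],None,fx=4,fy=4)[:,:,::-1])
E
```

```text
t: 8.05
tcp_pos: [0.5491, 0.4247, -0.0161]
tool_rot: [-0.0, 0.998, -0.056, 0.0]
contact_force: [0.6, 0.2, -1.3]
opening: 0.0365
t: 8.47
tcp_pos: [0.5489, 0.4246, -0.0168]
tool_rot: [-0.0, 0.998, -0.056, 0.0]
contact_force: [0.2, 0.6, 1.9]
opening: 0.029
t: 8.88
tcp_pos: [0.5489, 0.4246, 0.0037]
tool_rot: [-0.0, 0.998, -0.056, 0.0]
contact_force: [-0.3, -0.8, -0.9]
opening: 0.029
t 8.88 tcp [548.9 424.6   3.7] shift [-1.1  1.6 21.2] turn [-0.     -0.0001 -0.003 ] F [-0.33 -0.82 -0.89] open 29.0
```

View pics/side6z.png

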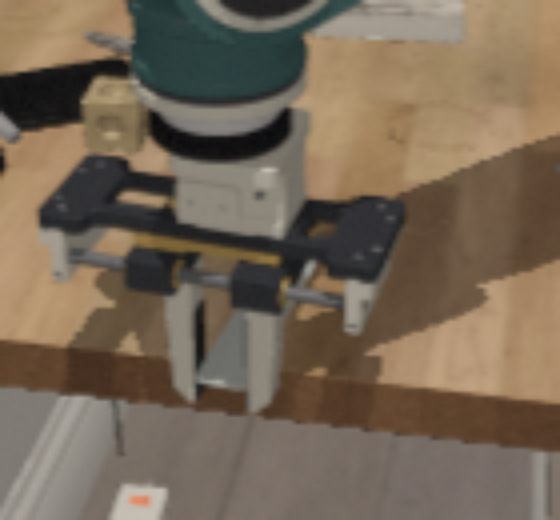

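View pics/wrist6.png

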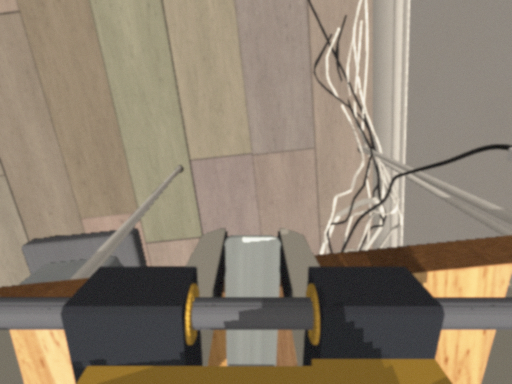

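The blank is gripped (opening 29.0 mm). In the wrist view its end sits at (252,237) between the fingers. I'll lift and check the droop.

```bash
python3 -m handwheel '[[-1,0,0,-10,0,0,0],[-1,0,0,-25,0,0,0],[-1,0,0,-45,0,0,0],[-1,0,0,-65,0,0,0],[-1,0,0,-80,0,0,0]]'; python3 -m handwheel '[[-1,0,0,-10,0,0,0],[-1,0,0,-20,0,0,0],[-1,0,0,-30,0,0,0],[-1,0,0,-30,0,0,0],[-1,0,0,-30,0,0,0]]'
python3 - <<'E'
from h import *
go(.5476,.4231,.1,-.109)
for n in ("side","wrist"):
    f=grab_frame(n); im=f["img"];cv2.imwrite(f"pics/{n}7.png",im[:,:,::-1])
    if n=="side": cv2.imwrite("pics/side7z.png",cv2.resize(im[120:270,180:320],None,fx=4,fy=4)[:,:,::-1])
E
```

```text
t: 9.4
tcp_pos: [0.5493, 0.4249, 0.0863]
tool_rot: [-0.001, 0.998, -0.056, 0.001]
contact_force: [-0.4, 0.1, -0.3]
opening: 0.0291
t: 9.82
tcp_pos: [0.5489, 0.4246, 0.1131]
tool_rot: [-0.0, 0.998, -0.056, 0.0]
contact_force: [0.3, 0.6, -0.3]
opening: 0.0289
t 9.82 tcp [548.9 424.6 113.1] shift [-1.1  1.6 13.1] turn [-0.0001 -0.0001 -0.003 ] F [ 0.28  0.61 -0.33] open 28.9
```

View pics/side7z.png

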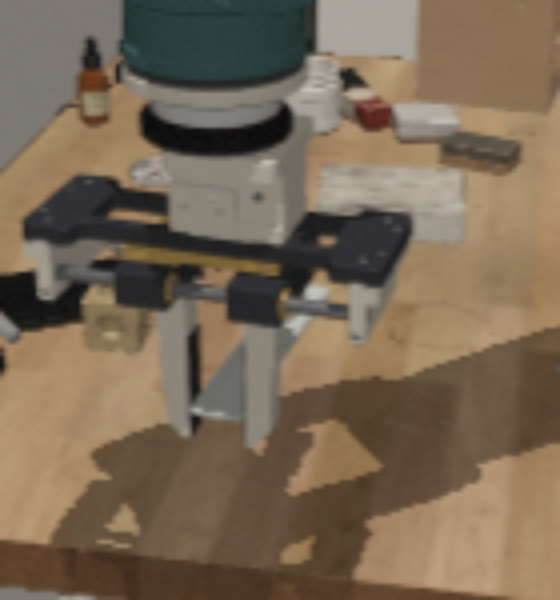

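View pics/wrist7.png

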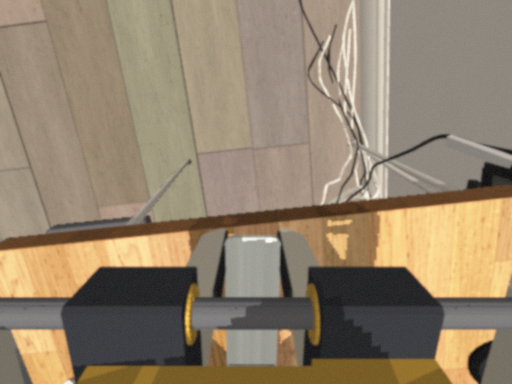

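The blank hangs level in the grip: its end is still at (252,237) in the wrist view, and in the side crop it runs back level from (215,410). Next I'll work out the carry to the brick.

```bash
python3 -c "
from h import *
go(.5215,-.0755,.113,.089)"; python3 -m handwheel '[[-1,0,10,0,0,0,0],[-1,0,30,0,0,0,0],[-1,0,60,0,0,0,0],[-1,0,90,0,0,0,0],[-1,0,120,0,0,0,0]]'
```

```text
t 9.92 tcp [548.6 424.3 112.1] shift [ 28.9 499.7  -0.5] turn [ 0.0008  0.001  -0.201 ] F [ 0.09  0.04 -0.23] open 29.1
t: 10.33
tcp_pos: [0.5347, 0.3035, 0.1121]
tool_rot: [0.0, 0.998, -0.056, -0.001]
contact_force: [0.4, 0.1, 0.2]
opening: 0.0289
```

```bash
python3 -m handwheel '[[-1,5,30,0,0,0,-0.02],[-1,10,60,0,0,0,-0.04],[-1,15,90,0,0,0,-0.06],[-1,20,120,0,0,0,-0.08],[-1,25,150,0,0,0,-0.1]]'; python3 -c "
from h import *
go(.5215,-.0755,.113,.089)"
```

```text
t: 10.75
tcp_pos: [0.5428, 0.1515, 0.1125]
tool_rot: [0.0, 1.0, -0.006, -0.0]
contact_force: [1.1, 0.6, -0.5]
opening: 0.0291
t 10.75 tcp [542.8 151.5 112.5] shift [-18.8 227.2  -0.4] turn [ 0.0002  0.0007 -0.1   ] F [ 1.06  0.63 -0.53] open 29.1
```

```bash
python3 -m handwheel '[[-1,-2,30,0,0,0,-0.02],[-1,-5,60,0,0,0,-0.04],[-1,-8,90,0,0,0,-0.06],[-1,-11,120,0,0,0,-0.08],[-1,-13,150,0,0,0,-0.1]]'; python3 -m handwheel '[[-1,-2,25,0,0,0,0],[-1,-4,45,0,0,0,0],[-1,-5,60,0,0,0,0],[-1,-5,70,0,0,0,0],[-1,-5,70,0,0,0,0]]'
python3 - <<'E'
from h import *
go(.5215,-.0755,.113,.089)
for n in ("side","wrist","top"):
    f=grab_frame(n); im=f["img"];cv2.imwrite(f"pics/{n}8.png",im[:,:,::-1])
    if n=="side": cv2.imwrite("pics/side8z.png",cv2.resize(im[80:220,210:350],None,fx=4,fy=4)[:,:,::-1])
E
```

```text
t: 11.17
tcp_pos: [0.5276, 0.0018, 0.1125]
tool_rot: [0.0, 0.999, 0.044, -0.0]
contact_force: [0.7, 0.1, -0.6]
opening: 0.0291
t: 11.58
tcp_pos: [0.5295, -0.0681, 0.1126]
tool_rot: [0.0, 0.999, 0.043, -0.0]
contact_force: [0.7, 0.9, -0.4]
opening: 0.0293
t 11.58 tcp [529.5 -68.1 112.6] shift [-8.6  6.7 -0.4] turn [ 0.0001  0.0007 -0.0027] F [ 0.67  0.87 -0.45] open 29.3
```

View pics/side8z.png

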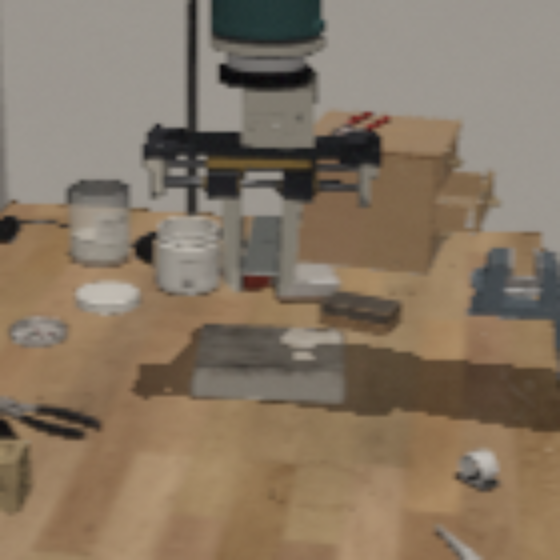

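View pics/wrist8.png

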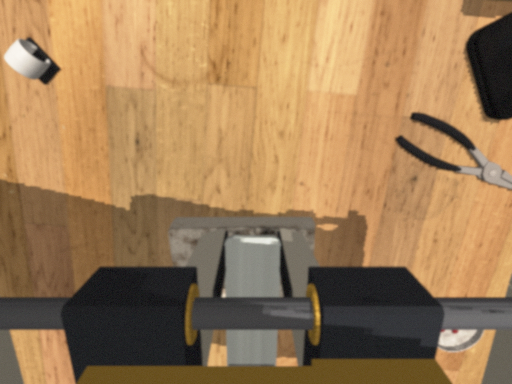

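View pics/top8.png

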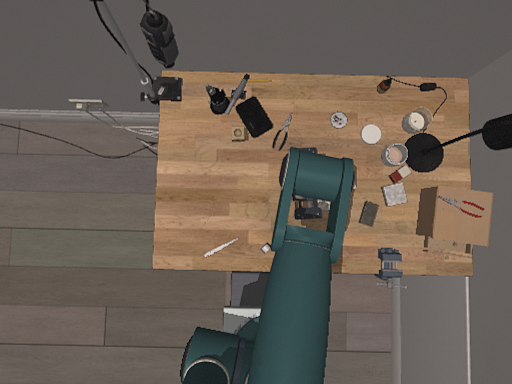

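The blank is held above the brick. In the wrist view the brick's left face is level, from (170,~225) to (315,~222), so the yaw matches. I'll measure that edge through the wrist camera before the final shift.

```bash
python3 -m handwheel '[[-1,-4,3,0,0,0,0],[-1,-8.5,6.5,0,0,0,-0.003],[-1,-8.5,6.5,0,0,0,-0.003],[-1,-8.5,6.5,0,0,0,-0.003]]'
python3 - <<'E'
from h import *
f=grab_frame("wrist"); im=f["img"]; cv2.imwrite("pics/w9z.png",cv2.resize(im[200:300,150:340],None,fx=4,fy=4,interpolation=cv2.INTER_CUBIC)[:,:,::-1]); 
go(.5215,-.0755,.113,.089)
c=np.array([528,-148.2]);X=np.array([-.089,.996]);Y=np.array([.996,.089])
for a in (-67.5,67.5):
  for z in (0,.03): print(a,z,proj(f,np.r_[(c+53.5*X+a*Y)/1000,z]).round(1))
E
```

```text
t: 12.07
tcp_pos: [0.5218, -0.0737, 0.1132]
tool_rot: [0.0, 0.999, 0.046, 0.0]
contact_force: [0.8, 0.7, -0.4]
opening: 0.029
t 12.12 tcp [522.  -73.6 113.2] shift [-0.6  1.8  0.2] turn [ 0.     -0.0003  0.0021] F [ 0.42  0.8  -0.72] open 28.6
-67.5 0 [182.2 212.2]
-67.5 0.03 [174.7 224. ]
67.5 0 [320.7 212.5]
67.5 0.03 [328.1 224.3]
```

View pics/w9z.png

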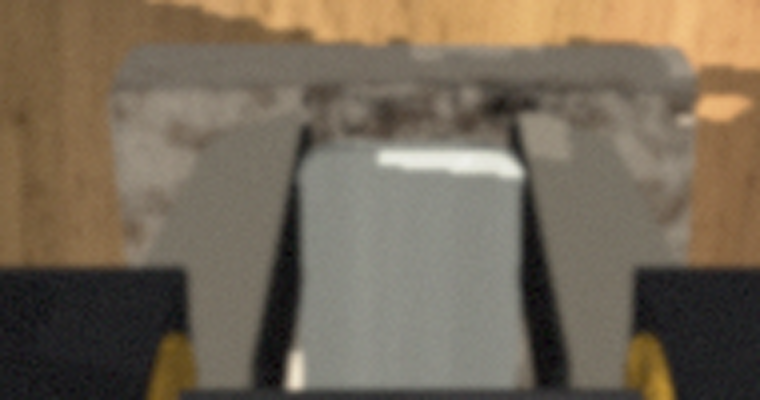

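Run:
```python
from h import *
f=grab_frame("wrist")
e=ray(f,[(252.7,236.8)],.1337)[0]*1000; c=np.array([528,-148.2]);X=np.array([-.089,.996]);Y=np.array([.996,.089])
print(e, "end rel brick along X,Y:",(e[:2]-c)@X,(e[:2]-c)@Y)
go(.5215,-.0755,.0125,.089)
```

```text
[521.08943083 -59.4190575  133.7       ] end rel brick along X,Y: 89.04085939006093 1.0185769856168112
t 12.17 tcp [522.  -73.6 113.2] shift [ -0.7   1.8 100.7] turn [ 0.     -0.0002  0.0021] F [ 0.28 -0.55 -0.86] open 29.1
```

```bash
python3 -m handwheel '[[-1,-0.5,3,20,0,0,0.002],[-1,-0.5,3,45,0,0,0.002],[-1,-0.5,3,70,0,0,0.002],[-1,-0.5,3,85,0,0,0.002],[-1,-0.5,3,85,0,0,0.002]]'
python3 - <<'E'
from h import *
go(.5215,-.0755,.0125,.089)
f=grab_frame("wrist"); im=f["img"]; cv2.imwrite("pics/w10.png",im[:,:,::-1])
f=grab_frame("side"); im=f["img"]; cv2.imwrite("pics/s10.png",cv2.resize(im[110:220,220:340],None,fx=5,fy=5)[:,:,::-1])
E
```

```text
t: 12.58
tcp_pos: [0.5201, -0.0764, 0.0247]
tool_rot: [-0.001, 0.999, 0.045, -0.002]
contact_force: [-0.8, 0.6, -0.9]
opening: 0.0289
t 12.58 tcp [520.1 -76.4  24.7] shift [ 1.5 -0.7 12.2] turn [-0.0014  0.0046  0.0001] F [-0.8   0.62 -0.87] open 28.9
```

View pics/w10.png

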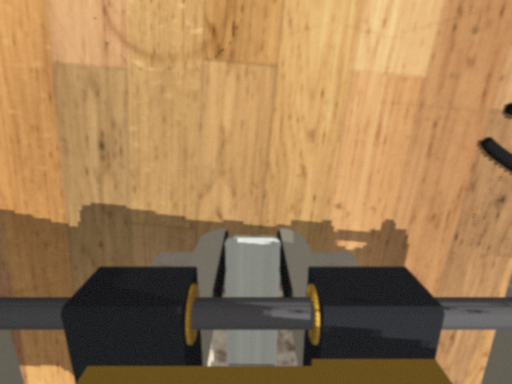

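View pics/s10.png

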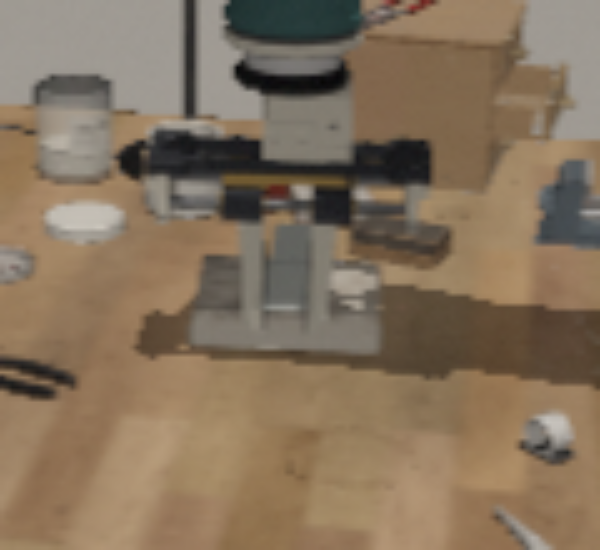

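The blank is ~12 mm above the brick, with its end at (252,240) in the wrist view and the fingers outside the brick's left face. I'll lower gently and watch the force.

```bash
python3 -m handwheel '[[-1,0,0,0,0,0,0],[-1,0,0,3,0,0,0],[-1,0,0,6,0,0,0],[-1,0,0,9,0,0,0],[-1,0,0,9,0,0,0]]'; python3 -m handwheel '[[-1,0,0,0.8,0,0,0],[-1,0,0,1.6,0,0,0],[-1,0,0,1.6,0,0,0]]'; python3 -c "
from h import *
go(.5215,-.0755,.0125,.089)"
```

```text
t: 13.1
tcp_pos: [0.5216, -0.0768, 0.0187]
tool_rot: [-0.0, 0.999, 0.044, -0.0]
contact_force: [0.2, -0.1, -0.1]
opening: 0.029
t: 13.35
tcp_pos: [0.5218, -0.0768, 0.0174]
tool_rot: [-0.0, 0.999, 0.044, -0.0]
contact_force: [-1.0, -0.2, -0.3]
opening: 0.0294
t 13.35 tcp [521.8 -76.8  17.4] shift [-0.1 -1.3  4.9] turn [-0.      0.0001 -0.    ] F [-0.96 -0.18 -0.35] open 29.4
```

```bash
python3 -m handwheel '[[-1,0,0,1,0,0,0],[-1,0,0,2,0,0,0],[-1,0,0,3,0,0,0],[-1,0,0,3,0,0,0],[-1,0,0,3,0,0,0]]'; python3 -m handwheel '[[-1,0,0,0.5,0,0,0],[-1,0,0,1,0,0,0],[-1,0,0,1,0,0,0],[-1,0,0,1,0,0,0]]'; python3 -c "
from h import *
go(.5215,-.0755,.0125,.089)"
```

```text
t: 13.77
tcp_pos: [0.5217, -0.0768, 0.0144]
tool_rot: [-0.0, 0.999, 0.044, -0.0]
contact_force: [-1.0, 0.5, -0.6]
opening: 0.0293
t: 14.1
tcp_pos: [0.5218, -0.0768, 0.0135]
tool_rot: [-0.0, 0.999, 0.044, 0.0]
contact_force: [-0.4, -0.1, -0.2]
opening: 0.0288
t 14.1 tcp [521.8 -76.8  13.5] shift [-0.2 -1.3  1. ] turn [-0. -0.  0.] F [-0.35 -0.13 -0.19] open 28.8
```

```bash
python3 -m handwheel '[[-1,0,0,0.5,0,0,0],[-1,0,0,0.5,0,0,0],[-1,0,0,0.5,0,0,0]]'; python3 -m handwheel '[[-0.3,0,0,0,0,0,0],[-0.2,0,0,0,0,0,0],[-0.1,0,0,0,0,0,0],[0.1,0,0,0,0,0,0],[0.3,0,0,0,0,0,0]]';  python3 -m handwheel '[[0.3,0,0,0,0,0,0],[0.3,0,0,0,0,0,0],[0.3,0,0,-10,0,0,0],[0.3,0,0,-40,0,0,0],[0.3,0,0,-80,0,0,0]]'; python3 -m handwheel '[[0.3,0,-30,-40,0,0,0],[0.3,0,-70,-50,0,0,0],[0.3,0,-110,-50,0,0,0],[0.3,0,-150,-50,0,0,0],[0.3,0,-180,-50,0,0,0]]'; python3 -m handwheel '[[0.3,0,-30,0,0,0,0],[0.3,0,-70,0,0,0,0],[0.3,0,-100,0,0,0,0],[0.3,0,-100,0,0,0,0]]'
```

```text
t: 14.35
tcp_pos: [0.5218, -0.0768, 0.013]
tool_rot: [0.0, 0.999, 0.044, -0.0]
contact_force: [0.9, -0.8, -0.4]
opening: 0.0291
t: 14.77
tcp_pos: [0.5218, -0.0768, 0.013]
tool_rot: [-0.0, 0.999, 0.044, 0.0]
contact_force: [-0.1, 0.3, -0.4]
opening: 0.0507
t: 15.18
tcp_pos: [0.5202, -0.0765, 0.092]
tool_rot: [-0.001, 0.999, 0.044, -0.002]
contact_force: [0.5, -1.1, -0.1]
opening: 0.0605
t: 15.6
tcp_pos: [0.5053, 0.1049, 0.1446]
tool_rot: [-0.0, 0.999, 0.045, 0.001]
contact_force: [0.9, 0.3, -0.8]
opening: 0.0605
t: 15.93
tcp_pos: [0.4961, 0.2062, 0.1438]
tool_rot: [-0.001, 0.999, 0.046, 0.0]
contact_force: [0.5, -0.7, -0.1]
opening: 0.0602
```

Run:
```python
from h import *
f=grab_frame("top"); im=f["img"]; cv2.imwrite("pics/t11.png",im[:,:,::-1]); cv2.imwrite("pics/t11z.png",cv2.resize(im[140:250,270:420],None,fx=5,fy=5,interpolation=cv2.INTER_CUBIC)[:,:,::-1])
hsv=cv2.cvtColor(im,cv2.COLOR_RGB2HSV)
for v in (190,205,215):
    m=((hsv[...,1]<40)&(hsv[...,2]>v)).astype(np.uint8); px,s=blob(f,m,(323,190)); print(v,s,rect(f,px,.033))
m3=cv2.morphologyEx(((hsv[...,1]<70)&(hsv[...,2]>80)).astype(np.uint8),cv2.MORPH_CLOSE,np.ones((3,3)))
px,s=blob(f,m3,(323,190)); print("all",s)
f=grab_frame("side"); im=f["img"]; cv2.imwrite("pics/s11.png",cv2.resize(im[120:220,200:350],None,fx=5,fy=5,interpolation=cv2.INTER_CUBIC)[:,:,::-1])
```

```text
190 [298 185  52  11 352] (array([ 528.10223389, -151.08026123]), [26.680604934692383, 162.5438995361328], np.float32(1.6358974), array([ 528.69135, -146.48325], dtype=float32))
205 [298 187  26   8 118] (array([ 524.921875  , -109.91057587]), [22.11130142211914, 79.13243865966797], np.float32(1.5952661), array([ 525.408   , -107.112015], dtype=float32))Traceback (most recent call last):
  File "<stdin>", line 5, in <module>
  File "h.py", line 13, in blob
    best=min((i for i in range(1,n) if s[i,4]>60),key=lambda i:np.hypot(*(c[i]-seed)))
ValueError: min() iterable argument is empty
```

View pics/t11z.png

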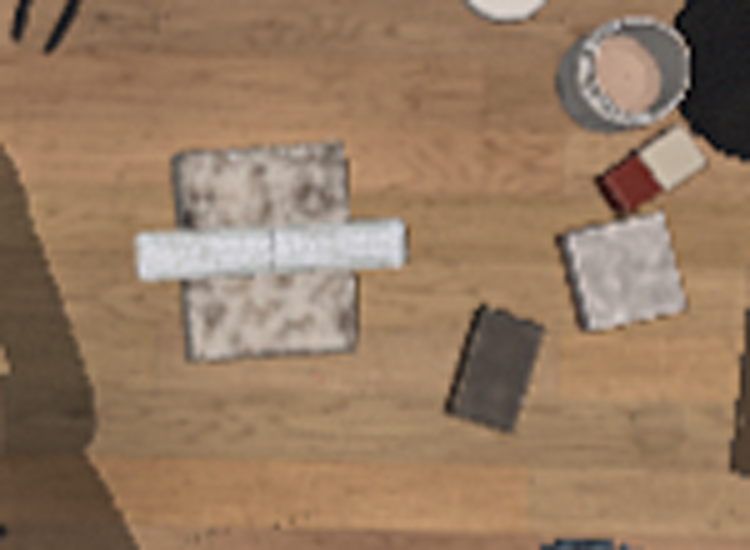

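The top view shows the blank square across the brick: ends at crop x≈135 and 407, scribed line at (272,251). The brick's top corners average about (268,252), so the offset is ~2 mm. The side picture wasn't saved because the script failed on a threshold, so I'll take it now along with a numeric check.

Run:
```python
from h import *
f=grab_frame("top"); im=f["img"]; g=cv2.imread("pics/top0.png")[:,:,::-1]
q=lambda x,y:(270+(x-2)/5,140+(y-2)/5)
P=ray(f,[q(272,251),q(136,257),q(407,243)],.033)*1000; print(P.round(1)); print("mid",((P[1]+P[2])/2).round(1),"ang",np.arctan2(*(P[1]-P[2])[[1,0]]))
B=ray(f,[q(182,157),q(345,145),q(357,350),q(190,358)],.03)*1000; print("brick",B.mean(0).round(1), "start 528,-148")
# bystanders: image shift vs start
for n,(x,y,w,h) in dict(sand=(352,195,34,36),dap=(228,122,22,22),brick=(298,160,50,18)).items():
    r=cv2.matchTemplate(im,np.ascontiguousarray(g[y:y+h,x:x+w]),cv2.TM_CCOEFF_NORMED); print(n,np.array(cv2.minMaxLoc(r)[3])-(x,y),cv2.minMaxLoc(r)[1])
f=grab_frame("side"); im=f["img"]; cv2.imwrite("pics/s11.png",cv2.resize(im[120:220,200:350],None,fx=5,fy=5,interpolation=cv2.INTER_CUBIC)[:,:,::-1])
```

```text
[[ 528.2 -152.5   33. ]
 [ 522.3  -66.7   33. ]
 [ 535.3 -237.8   33. ]]
mid [ 528.8 -152.2   33. ] ang 1.646832103372364
brick [ 527.7 -150.8   30. ] start 528,-148
sand [0 0] 0.998931348323822
dap [0 0] 0.9990959167480469
brick [0 0] 0.9980863332748413
```

View pics/s11.png

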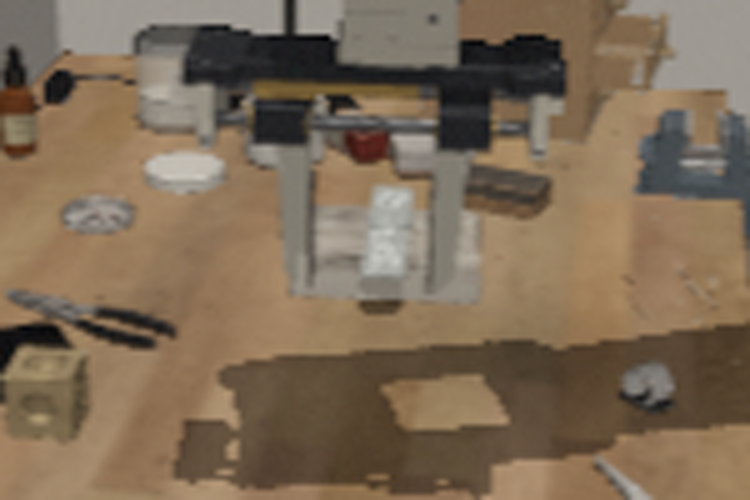

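The side view shows the blank flat across the brick, from crop (390,190) to (385,275), with the gripper clear and nearer the camera. The offset is 1.5 to 4 mm, the angle error is under 0.02 rad, and the bystanders haven't moved. I'm handing in.

```bash
python3 -c "
from bench import *
print(job_done())"
```

```text
the job is handed in; nothing more can be done
None
```

The blank now lies flat and square across the middle of the fire brick. I handed the job in at about 16 s of the 61 s allowed; the hand-in gives no verdict.

**What I did:** I pushed the blank along the table with the fingertips until its end was about 46 mm past the left edge. Then I gripped the overhanging end by its long edges from above (opening 29 mm), carried it level, lowered it onto the brick and backed the gripper clear.

**Last checks:**
- **Centre:** the blank is about 1.5 mm off the brick's centre as measured in the final top view. Against the brick position I measured at the start it is about 4 mm off. The two brick measurements differ by about 3 mm, but both offsets are inside the 12 mm limit.
- **Angle:** it is within 0.02 rad of the brick's shorter width. It looks flat in the side view, though I did not measure the tilt.
- **Other objects:** the brick, sanding block and dapping cube show no shift in the top view since the start.
- **Failed check:** one measuring script stopped on a brightness threshold that was set too high. I repeated that measurement another way before handing in.

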